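# Change the milling cutter on an arbor

## Task

Change the cutter on the upright steel arbor: lift off the narrow spacer and then the wide flange and lay them side by side on the flat carrier plate, lift off the coarse-toothed cutter and put it on the empty wooden cutter stand, then fit the fine-toothed cutter from the other stand in its place. Put the flange back on the fine-toothed cutter and the spacer on top of the flange, each pushed fully down the arbor. Leave the caliper and the hex key lying where they are.

Things in the scene. Friction and masses are not known exactly. Their poses are not given: they have to be found in the camera images.
- spacer: narrow bright steel ring, outside diameter 32, bore 22, 12 mm high. It starts on top of the stack on the arbor. Origin: centre of its underside; z along its axis (up).
- flange: wide dark steel ring, outside diameter 42, bore 22, 12 mm high. It starts on the arbor between coarse cutter and spacer. Origin: centre of its underside; z along its axis (up).
- coarse_cutter: disc milling cutter with 12 coarse teeth, outside diameter 56, bore 22, 8 mm thick, 0.13 kg. It starts on the arbor's shoulder, under flange and spacer, its teeth showing all round. Grasp it across the diameter by the teeth. Origin: centre of its underside; z along its axis (up).
- fine_cutter: disc milling cutter with 40 fine teeth, otherwise the same: outside diameter 56, bore 22, 8 mm thick, 0.13 kg. It starts alone on a cutter stand (built like the empty stand, its seat also 38 mm above the table). Origin: centre of its underside; z along its axis (up).
- arbor_seat (a point): centre of the shoulder (42 mm wide, 50 mm above the table) of the fixed upright steel arbor, on its axis; z up. Dark square base 84 x 84 x 14 mm, column 35 mm thick (45 mm up to 24 mm above the table). Above the shoulder a shaft of 19 mm diameter: 30 mm straight, then a 12 mm guiding cone to a 6 mm tip. Cutter, flange and spacer start with undersides 0, 8 and 20 mm above this point.
- empty_stand_seat (a point): centre of the seat of the empty cutter stand, 38 mm above the table. The stand is fixed: a round wooden base of 84 mm diameter, 12 mm high, an aluminium boss of 34 mm diameter with the seat on top, and above it a spindle of 16 mm diameter, 28 mm high, the upper 10 mm a cone. z up.
- carrier_plate: flat fixed plate, brown with a grey top, 80 x 260 x 10 mm. Origin: centre of its underside, on the table; x across the 80 mm, y along the 260 mm, top at z = 10 mm in its frame.
- caliper: vernier caliper, 65 x 215 x 9 mm, lying flat near the table's front edge. A bystander. Origin: centre of its underside.
- hex_key: black L-shaped hexagon key, 34 x 78 x 8 mm, lying flat among the stands. A bystander. Origin: centre of its underside.
Things that resemble listed ones, but are neither listed nor needed, are in the scene too. Leave any blue or pink look-alike of the flange alone.

How it is judged (in metres and radians):
On the way, in this order (a step that is already met when the one before it is completed fails the run):
1. spacer and flange lie flat and released on the carrier plate, not stacked, the coarse cutter still on the arbor (x of spacer in the frame of carrier_plate between -0.04 and 0.04 m and y of spacer in the frame of carrier_plate between -0.13 and 0.13 m and z of spacer in the frame of carrier_plate between 0.006 and 0.014 m and angle between each of spacer, flange's own z axis and vertical below 0.1 rad and contact force between the fingers and spacer below 0.1 N and linear speed of each of spacer, flange below 0.03 m/s and x of flange in the frame of carrier_plate between -0.04 and 0.04 m and y of flange in the frame of carrier_plate between -0.13 and 0.13 m and z of flange in the frame of carrier_plate between 0.006 and 0.014 m and contact force between the fingers and flange below 0.1 N and horizontal distance between coarse_cutter and arbor_seat below 0.006 m), for 0.2 s.
2. the coarse cutter sits fully down and released on the empty stand (horizontal distance between coarse_cutter and empty_stand_seat below 0.006 m and z of coarse_cutter in the frame of empty_stand_seat between -0.003 and 0.003 m and angle between coarse_cutter's own z axis and vertical below 0.1 rad and contact force between the fingers and coarse_cutter below 0.1 N and linear speed of coarse_cutter below 0.03 m/s), for 0.2 s.
3. the fine cutter sits on the arbor's shoulder, released (horizontal distance between fine_cutter and arbor_seat below 0.004 m and z of fine_cutter in the frame of arbor_seat between -0.003 and 0.003 m and angle between fine_cutter's own z axis and vertical below 0.1 rad and contact force between the fingers and fine_cutter below 0.1 N and linear speed of fine_cutter below 0.03 m/s), for 0.2 s.
At the end, for the whole second after the job is handed in: Coarse cutter seated on the formerly empty stand (within 6 mm of its axis, 3 mm in height); on the arbor fine cutter on the shoulder, flange on it, spacer on top (8 and 20 mm above the shoulder; within 4 mm of the axis, 3 mm in height); all level within 0.1 rad, released, at rest (all of step 2 and all of step 3 and horizontal distance between each of flange, spacer and arbor_seat below 0.004 m and z of flange in the frame of arbor_seat between 0.005 and 0.011 m and angle between each of flange, spacer's own z axis and vertical below 0.1 rad and contact force between the fingers and flange below 0.1 N and linear speed of each of flange, spacer below 0.03 m/s and z of spacer in the frame of arbor_seat between 0.017 and 0.023 m and contact force between the fingers and spacer below 0.1 N); the robot touches nothing.
It fails at once if the caliper is shoved away by more than 25 mm (distance of caliper from where it was at the start of the episode above 0.025 m).
It fails at once if the hex key is shoved away by more than 25 mm (distance of hex_key from where it was at the start of the episode above 0.025 m).
It also fails if it takes over 134 s, if anything falls off the work surface, if the arm or the gripper's body presses on something with over 40 N, if the wrist force passes 120 N, or if a joint passes its speed limit or range.

## Robot

A 6-joint arm with a two-finger parallel gripper is mounted at the origin on a cart in front of the work surface, level with it; the furniture and walls round the work are solid. World frame = base frame: x ahead of the robot, y to its left, z up, the work surface at z = 0. Lengths are in m, angles in degrees, forces in N, time in s.
With the tool pointing down it reaches from about 0.375 to 0.9 m from the base axis. Payload 3.1 kg.
Tool frame: the origin (TCP) lies on the centre line of the jaws, within the pads' length; the fingertips stand 25 mm ahead of it and the grasp point (between the pads) lies 6 mm ahead of it; z points along the fingers, y is the line along which they close (so a half turn about z gives the same grasp; the last joint's range is limited). The gripper opens to 87 mm and grips with 3 to 60 N. Pads are 19 mm wide; open, the fingers measure 117 mm over their backs; the gripper's body (75 mm by 190 mm) begins 51 mm behind the grasp point.
Start: joints at [59.158, 30.224, 82.088, -0, 67.689, -10.227], TCP at [0.22, 0.585, 0.248] pointing down, gripper open.
Joint ranges: [-176.69, 176.69], [-43.24, 126.21], [12.49, 139.97], [-82, 262], [0, 151.66], [-163.58, 163.58]. Speed limits (degrees/s): [159.86, 159.86, 180, 180, 180, 180].

## Interface

Orientations are given as a 3x3 rotation matrix whose columns are the frame's x, y, z axes.
In Python, from rig import * gives the robot as it stands.
- The arm moves only by the tool step_arm, never from a script. Its argument "steps" is a list of rows, each a list of 7 numbers: the shift along the tool's x, y, z normalised to -1 to 1, where 1 is 0.3 m, then the turn, a rotation vector about the tool's x, y, z normalised to -1 to 1, where 1 is 45 degrees, then the gripper's target within -1 to 1 (shut at 1, half-way at 0, fully open at -1). A call has 1 to 8 rows; each row is the pose to reach, as a shift and turn from the pose commanded when the call began, along the tool's axes at that moment; what a row does not reach only later rows make up. A row lasts 1/12 s, in which the tool goes at most 41.7 mm and 7.16 degrees, less where a joint would pass 70% of its speed; a pose out of reach is approached as far as the arm can. A call with a number of a shift or a turn outside -1 to 1 is refused whole. A call with a gripper value outside its range is refused whole. The fingers move at their own pace and stop on an object; the grip force is fixed at half the most. Time passes only in rows, so rows that repeat a pose let the fingers close. It gives the time, the measured TCP pose, the force, the opening and the grip force at its end, in the units of the state.
- read_state(): the state, without advancing time (a new reading comes with each control period).
- capture(name): name is "side" or "top"; returns a dict with "image" (384x512x3 uint8, red, green, blue), "vertical_fov" (degrees; the focal length in pixels is half the picture's height over the tangent of half this angle, whatever the lens; pixels are square), "cx", "cy" (the principal point, pixels), "world_from_camera" (4x4, takes a point from camera to world coordinates). Camera axes: x right, y down, z forward; pixel columns grow to the right and rows downward; lengths in m; the calibration is good to about 2 mm. A picture is of the moment at which its call begins. There is no depth.
- hand_in(): hands the job in; it is judged then, once.
The state is a dict: "time_s": time; "joint_positions": joint angles; "qvel": joint speeds; "tau": joint torques, N m; "position": TCP position; "tcp_rot": TCP orientation; "force": force on the tool from outside, world axes, zero at the start; "moment": the same for the moment, N m; "opening": opening from 0.0 (shut) to 1.0 (fully open); "grasp_force": force on a finger pad.
Only numpy, scipy, OpenCV 4.12 (cv2) and the standard library are available. Lean on these libraries where they do the work, as an engineer would, in place of code of your own. Each camera call takes 0.05 s, during which the arm holds its last target. There are 200 camera calls.

## Working session

There is one attempt and no reset: what is moved stays moved. The work goes in short steps, Python scripts to look and compute and a tool call to move; the robot and the scene stay as the last step left them, time stands still between calls to the robot, and variables do not carry over. Pictures are saved under pics/ and viewed, at most 14 in all, crops included, and the job is handed in when it is done.

Besides the shell and the picture viewer there is one more tool, called after "Call:" as name(argument=value, ...), one argument or row to a line, values as JSON. step_arm: Moves the arm, as the interface text tells. Scaled input: -1 to 1 covers 0.3 m each way for a shift and 45 degrees each way for a turn. Its arguments: {"type":"object","properties":{"steps":{"type":"array"}},"required":["steps"]}

```bash
mkdir -p pics; ls
cat > h.py <<'E'
from rig import *
import numpy as np, cv2
def cap(n,f=None):
    c=capture(n)
    if f: cv2.imwrite('pics/'+f,cv2.cvtColor(c['image'],cv2.COLOR_RGB2BGR))
    return c
def foc(c): return c['image'].shape[0]/2/np.tan(np.radians(c['vertical_fov'])/2)
def ray(c,u,v):
    T=np.array(c['world_from_camera']);f=foc(c)
    return T[:3,3],T[:3,:3]@np.array([(u-c['cx'])/f,(v-c['cy'])/f,1])
def on(c,u,v,z):
    o,d=ray(c,u,v);return o+d*(z-o[2])/d[2]
def proj(c,p):
    T=np.array(c['world_from_camera']);q=T[:3,:3].T@(np.array(p)-T[:3,3]);f=foc(c)
    return q[0]/q[2]*f+c['cx'],q[1]/q[2]*f+c['cy']
E
python3 - <<'E'
from h import *
for n in('top','side'):
    c=cap(n,n+'0.png');print(n,c['vertical_fov'],c['cx'],c['cy'],np.round(c['world_from_camera'],3))
s=read_state();print(s['position'],np.round(s['tcp_rot'],3),s['opening'],s['time_s'])
E
```

```text
pics
top 44.87828517090824 248.88821707510002 191.53396205926694 [[-0.007 -0.978  0.208  0.304]
 [-1.     0.006 -0.008  0.233]
 [ 0.006 -0.208 -0.978  0.944]
 [ 0.     0.     0.     1.   ]]
side 42.08829040145967 257.68628353997605 187.4347806497981 [[-0.802 -0.331  0.498 -0.037]
 [-0.597  0.476 -0.646  0.923]
 [-0.023 -0.815 -0.579  0.683]
 [ 0.     0.     0.     1.   ]]
[0.21967995 0.58444545 0.24666181] [[-0.936  0.352 -0.001]
 [ 0.352  0.936 -0.002]
 [ 0.    -0.002 -1.   ]] 1.0042557380994959 0.1
```

View pics/top0.png

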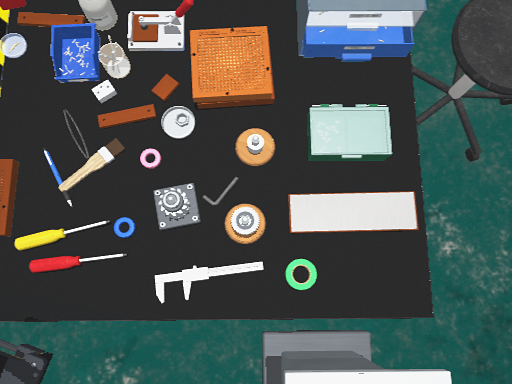

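View pics/side0.png

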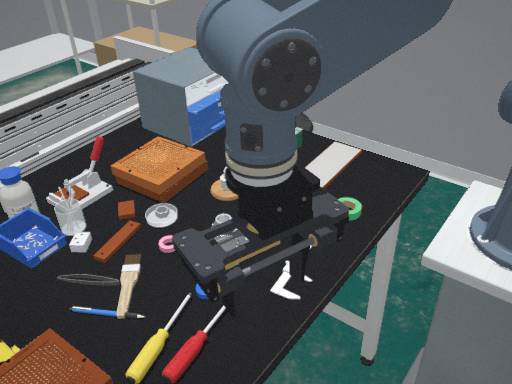

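The top view shows the arbor with its stack at (175,203), a stand with a spindle and no cutter at (255,146), a stand with a toothed disc at (245,222), and the plate at (353,212). The hex key is at (222,192) and the caliper at (205,272). The blue ring (124,227), pink ring (150,158), green ring (301,274) and silver dish (178,122) are distractors. The arm hides the stack in the side view. I'll enlarge the top view to confirm.

Run:
```python
from h import *
c=cap('top');im=c['image'];b=cv2.cvtColor(im,cv2.COLOR_RGB2BGR)
cv2.imwrite('pics/crop1.png',cv2.resize(b[115:250,140:290],None,fx=5.2,fy=4.4*1.18,interpolation=cv2.INTER_CUBIC)[:600])
hsv=cv2.cvtColor(im,cv2.COLOR_RGB2HSV)
# wood bases
m=cv2.inRange(hsv,(8,110,110),(22,255,255))
for n,(u,v) in dict(empty=(255,146),fine=(245,222)).items():
    k=np.zeros_like(m);cv2.circle(k,(u,v),28,255,-1);ys,xs=np.nonzero(m&k)
    h=cv2.convexHull(np.c_[xs,ys].astype(np.int32));P=np.array([on(c,x,y,.012)[:2] for x,y in h[:,0]])
    ci=cv2.minEnclosingCircle(P.astype(np.float32)*1000);print(n,h[:,0].min(0),h[:,0].max(0),ci,'mid',(P.min(0)+P.max(0))/2,np.ptp(P,0))
g=cv2.cvtColor(im,cv2.COLOR_RGB2GRAY)
def rect(x0,y0,x1,y1,t,z,n):
    k=np.zeros_like(g);k[y0:y1,x0:x1]=(g[y0:y1,x0:x1]>t)*255
    cs=cv2.findContours(k,cv2.RETR_EXTERNAL,cv2.CHAIN_APPROX_NONE)[0];q=max(cs,key=cv2.contourArea)
    P=np.array([on(c,x,y,z)[:2] for x,y in q[:,0]],np.float32);print(n,cv2.minAreaRect(P*1000))
rect(280,180,425,240,60,.01,'plate')
rect(145,172,208,236,45,.014,'arborbase')
```

```text
empty [235 128] [274 165] ((598.6838989257812, 212.81057739257812), 41.63242721557617) mid [0.59900195 0.21320324] [0.08089671 0.08180463]
fine [225 204] [265 243] ((437.622802734375, 234.59506225585938), 41.2386589050293) mid [0.43681244 0.2340993 ] [0.07947273 0.08085481]
plate ((460.2228088378906, 14.857673645019531), (80.47312927246094, 261.46038818359375), 0.9446038007736206)
arborbase ((473.2440185546875, 372.9337463378906), (85.74809265136719, 86.74945831298828), 11.076672554016113)
```

View pics/crop1.png

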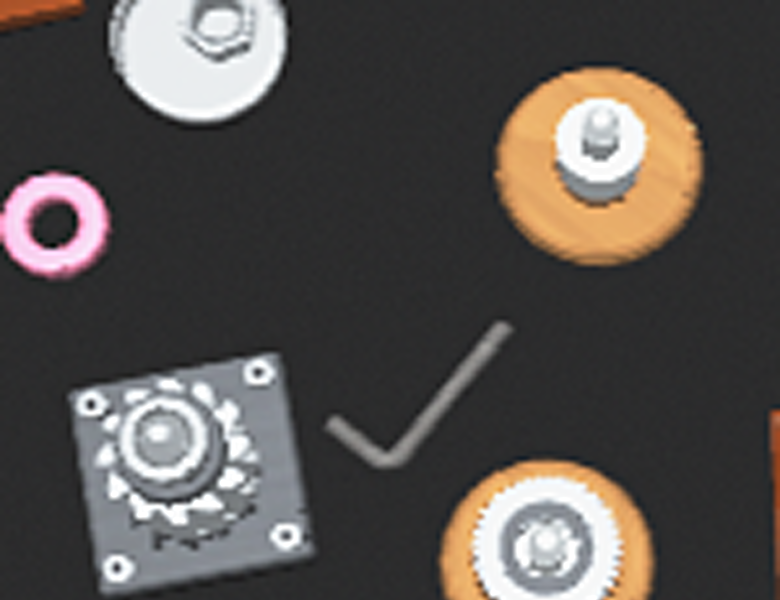

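Confirmed. The arbor carries the 12-tooth cutter, a dark flange and a bright spacer. The upper-right stand is empty, with only its boss and spindle, and the lower-right stand holds the many-toothed cutter. All measured base sizes match the given ones (84, 84 and 80×260 mm). I'll move above the arbor and square the tool to the world axes.

Call:
step_arm(
  steps=[
    [-0.95,-0.36,0.15,0,0,-0.458,-1],
    [-0.95,-0.36,0.15,0,0,-0.458,-1],
    [-0.95,-0.36,0.15,0,0,-0.458,-1],
    [-0.95,-0.36,0.15,0,0,-0.458,-1],
    [-0.95,-0.36,0.15,0,0,-0.458,-1],
    [-0.95,-0.36,0.15,0,0,-0.458,-1],
    [-0.95,-0.36,0.15,0,0,-0.458,-1],
    [-0.95,-0.36,0.15,0,0,-0.458,-1],
  ],
)

```text
time_s: 0.82
position: [0.4518, 0.3804, 0.2017]
tcp_rot: [[-1.0, 0.003, 0.001], [0.003, 1.0, -0.001], [-0.001, -0.001, -1.0]]
force: [0.7, 0.9, 1.8]
opening: 0.996
grasp_force: 0.0
```

```bash
cat > d.py <<'E'
import sys
from h import *
# python3 d.py x y z : tool-axis shift in units to reach the TCP target, and turn about z to square up
s=read_state();t=np.array(list(map(float,sys.argv[1:4])));R=np.array(s['tcp_rot'])
print('pos',np.round(s['position'],4),'t',s['time_s'],'open',round(s['opening'],3),'f',np.round(s['force'],1))
print('units',np.round(R.T@(t-s['position'])/.3,3),'xax',np.round(R[:,0],4),'zax',np.round(R[:,2],4))
E
python3 d.py .473 .373 .16
python3 - <<'E'
from h import *
c=cap('top');c2=cap('side','side1.png')
for n,u,v,z in (('spacer',171.3,199.4,.082),('fine',545/5.2+140,548/5.19+115,.046),('boss',600/5.2+140,142/5.19+115,.038)): print(n,on(c,u,v,z))
E
```

```text
pos [0.4518 0.3804 0.2017] t 0.8167 open 0.996 f [0.7 0.9 1.8]
units [-0.071 -0.024  0.139] xax [-1.0e+00  2.8e-03 -6.0e-04] zax [ 6.0e-04 -1.4e-03 -1.0e+00]
spacer [0.47321688 0.37279323 0.082     ]
fine [0.43732575 0.23441934 0.046     ]
boss [0.5992349  0.21196439 0.038     ]
```

View pics/side1.png

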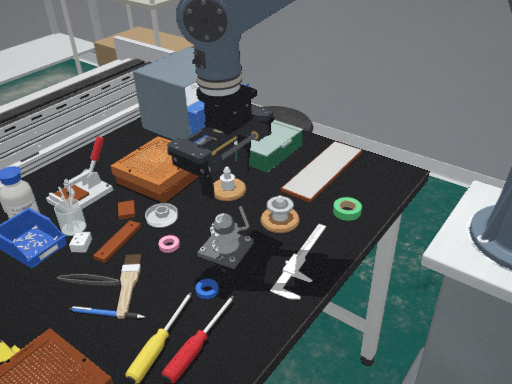

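The side view agrees: arbor and stack at (226,232), fine cutter at (280,210), empty stand at (228,186). Now I'll descend on the spacer with the fingertips kept just above the flange top (TCP z 0.098), then close.

Call:
step_arm(
  steps=[
    [-0.071,-0.024,0,0,0,0,-1],
    [-0.071,-0.024,0.15,0,0,0,-0.3],
    [-0.071,-0.024,0.25,0,0,0,-0.3],
    [-0.071,-0.024,0.3,0,0,0,-0.3],
    [-0.071,-0.024,0.345,0,0,0,-0.3],
    [-0.071,-0.024,0.345,0,0,0,-0.3],
    [-0.071,-0.024,0.345,0,0,0,-0.3],
  ],
)

```text
time_s: 1.5
position: [0.4688, 0.3768, 0.0985]
tcp_rot: [[-1.0, -0.001, -0.002], [-0.001, 1.0, -0.001], [0.002, -0.001, -1.0]]
force: [-0.3, -0.3, -0.1]
opening: 0.679
grasp_force: 0.0
```

```bash
python3 d.py .473 .373 .098
python3 - <<'E'
from h import *
c=cap('side');i=cv2.cvtColor(c['image'],cv2.COLOR_RGB2BGR)
cv2.imwrite('pics/s2.png',cv2.resize(i[160:280,160:310],None,fx=5,fy=5,interpolation=cv2.INTER_CUBIC))
E
```

```text
pos [0.4688 0.3768 0.0985] t 1.5 open 0.679 f [-0.3 -0.3 -0.1]
units [-0.014 -0.013  0.001] xax [-1.0e+00 -8.0e-04  2.1e-03] zax [-2.1e-03 -8.0e-04 -1.0e+00]
```

View pics/s2.png

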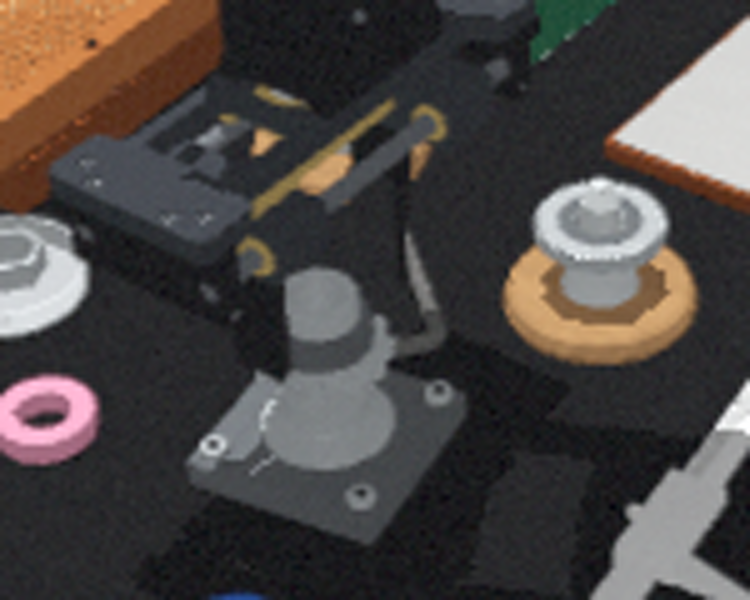

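Run:
```python
from h import *
c=cap('side')
for n,p in dict(tip=(.473,.373,.092),sptop=(.473,.373,.082),base=(.473,.373,.0),Lfin=(.469,.406,.073),Rfin=(.469,.347,.073),Lup=(.469,.406,.11),f=(.437,.234,.046)).items():
    u,v=proj(c,p);print(n,(u-160)*5,(v-160)*5)
```

```text
tip 313.18721565046417 272.428885139468
sptop 314.85809902736844 292.8543338711962
base 327.83296403601355 451.4635125238583
Lfin 268.2362371815195 360.5740934610347
Rfin 366.7829667761944 280.1825171667799
Lup 260.738550690331 283.8038791773485
f 598.0546047855942 219.93495887025986
```

The side crop matches the projected geometry: fingers astride the spacer, left tip at (268,360) in the crop. I'll correct the few mm left over and close.

Call:
step_arm(
  steps=[
    [-0.014,-0.013,0,0,0,0,-0.3],
    [-0.014,-0.013,0,0,0,0,-0.3],
    [-0.014,-0.013,0,0,0,0,1],
    [-0.014,-0.013,0,0,0,0,1],
    [-0.014,-0.013,0,0,0,0,1],
    [-0.014,-0.013,0,0,0,0,1],
    [-0.014,-0.013,0,0,0,0,1],
    [-0.014,-0.013,0,0,0,0,1],
  ],
)

```text
time_s: 2.27
position: [0.4743, 0.3725, 0.0991]
tcp_rot: [[-1.0, 0.0, 0.0], [0.0, 1.0, 0.0], [-0.0, 0.0, -1.0]]
force: [-0.1, 0.2, 0.3]
opening: 0.347
grasp_force: 30.0
```

Call:
step_arm(
  steps=[
    [0,0,-0.07,0,0,0,1],
    [0,0,-0.17,0,0,0,1],
    [0,0,-0.25,0,0,0,1],
    [0,0,-0.25,0,0,0,1],
    [0.02,-0.3,-0.2,0,0,0,1],
    [0.04,-0.6,-0.1,0,0,0,1],
    [0.048,-0.975,0,0,0,0,1],
    [0.048,-0.975,0,0,0,0,1],
  ],
)

```text
time_s: 2.93
position: [0.4645, 0.2097, 0.1339]
tcp_rot: [[-1.0, -0.002, 0.0], [-0.002, 1.0, -0.0], [-0.0, -0.0, -1.0]]
force: [0.3, -0.8, -0.1]
opening: 0.346
grasp_force: 30.0
```

```bash
python3 d.py .46 .08 .041
python3 - <<'E'
from h import *
c=cap('side');i=cv2.cvtColor(c['image'],cv2.COLOR_RGB2BGR)
cv2.imwrite('pics/s3.png',cv2.resize(i[100:260,180:390],None,fx=3.7,fy=3.7,interpolation=cv2.INTER_CUBIC))
E
```

```text
pos [0.4645 0.2097 0.1339] t 2.9333 open 0.346 f [ 0.3 -0.8 -0.1]
units [ 0.016 -0.432  0.31 ] xax [-1.     -0.0017 -0.    ] zax [ 0.e+00 -1.e-04 -1.e+00]
```

View pics/s3.png

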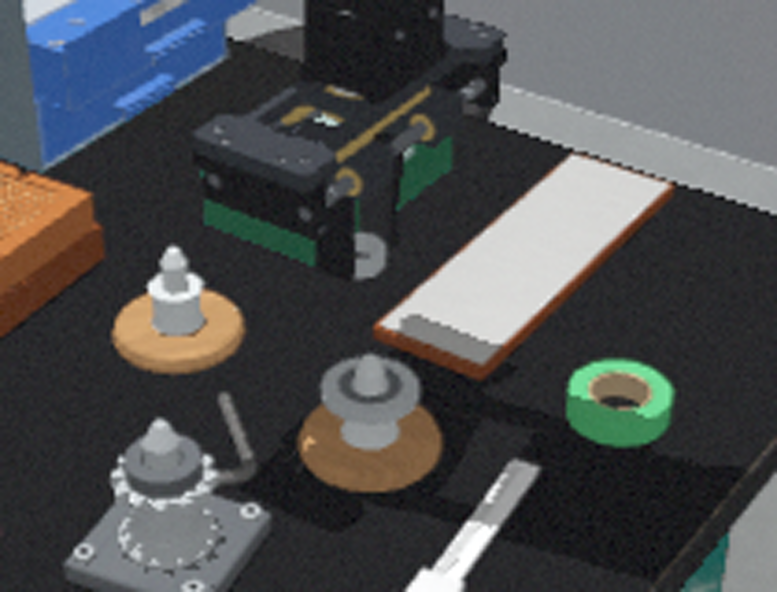

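The spacer is held at crop (365,255) and the flange and coarse cutter are still on the arbor at (160,470). On to the plate.

Call:
step_arm(
  steps=[
    [0.016,-0.2,0,0,0,0,1],
    [0.016,-0.42,0,0,0,0,1],
    [0.016,-0.42,0.1,0,0,0,1],
    [0.016,-0.42,0.18,0,0,0,1],
    [0.016,-0.42,0.23,0,0,0,1],
    [0.016,-0.42,0.25,0,0,0,1],
    [0.016,-0.42,0.25,0,0,0,1],
    [0.016,-0.42,0.25,0,0,0,1],
  ],
)

```text
time_s: 3.65
position: [0.4606, 0.0854, 0.0594]
tcp_rot: [[-1.0, -0.001, -0.0], [-0.001, 1.0, 0.0], [0.0, 0.0, -1.0]]
force: [-0.7, -0.3, 0.1]
opening: 0.349
grasp_force: 30.0
```

```bash
python3 d.py .46 .08 .0395
```

```text
pos [0.4606 0.0854 0.0594] t 3.65 open 0.349 f [-0.7 -0.3  0.1]
units [ 0.002 -0.018  0.066] xax [-1.e+00 -6.e-04  4.e-04] zax [-4.e-04  1.e-04 -1.e+00]
```

Call:
step_arm(
  steps=[
    [0,0,0.03,0,0,0,1],
    [0,0,0.05,0,0,0,1],
    [0,0,0.06,0,0,0,1],
    [0,0,0.065,0,0,0,1],
    [0,0,0.065,0,0,0,1],
    [0,0,0.065,0,0,0,1],
  ],
)

```text
time_s: 4.15
position: [0.4606, 0.0851, 0.04]
tcp_rot: [[-1.0, -0.0, 0.0], [-0.0, 1.0, -0.0], [-0.0, -0.0, -1.0]]
force: [-0.3, 1.0, -1.6]
opening: 0.349
grasp_force: 30.0
```

Call:
step_arm(
  steps=[
    [0,0,0,0,0,0,-0.3],
    [0,0,0,0,0,0,-0.3],
    [0,0,0,0,0,0,-0.3],
    [0,0,-0.1,0,0,0,-0.3],
    [0,0,-0.2,0,0,0,-0.3],
    [0,0,-0.3,0,0,0,-0.3],
    [0,0.2,-0.33,0,0,0,-0.3],
    [0,0.3,-0.33,0,0,0,-0.3],
  ],
)

```text
time_s: 4.82
position: [0.4629, 0.167, 0.1411]
tcp_rot: [[-1.0, 0.006, 0.006], [0.006, 1.0, 0.001], [-0.006, 0.001, -1.0]]
force: [0.7, 0.7, 0.0]
opening: 0.647
grasp_force: 0.0
```

```bash
python3 d.py .473 .3725 .15
```

```text
pos [0.4629 0.167  0.1411] t 4.8167 open 0.647 f [0.7 0.7 0. ]
units [-0.03   0.685 -0.029] xax [-1.      0.0063 -0.0057] zax [ 5.7e-03  5.0e-04 -1.0e+00]
```

Call:
step_arm(
  steps=[
    [-0.02,0.2,-0.03,0,0,0,-0.4],
    [-0.04,0.4,-0.03,0,0,0,-0.4],
    [-0.04,0.6,-0.03,0,0,0,-0.4],
    [-0.04,0.658,-0.03,0,0,0,-0.4],
    [-0.04,0.658,-0.03,0,0,0,-0.4],
    [-0.04,0.658,-0.03,0,0,0,-0.4],
    [-0.04,0.658,-0.03,0,0,0,-0.4],
    [-0.04,0.658,-0.03,0,0,0,-0.4],
  ],
)

```text
time_s: 5.48
position: [0.4718, 0.3645, 0.1472]
tcp_rot: [[-1.0, -0.001, -0.001], [-0.001, 1.0, -0.001], [0.001, -0.001, -1.0]]
force: [0.6, 0.4, -0.1]
opening: 0.702
grasp_force: 0.0
```

```bash
python3 d.py .473 .3725 .086;python3 - <<'E'
from h import *
c=cap('top');i=cv2.cvtColor(c['image'],cv2.COLOR_RGB2BGR)
cv2.imwrite('pics/t4.png',cv2.resize(i[130:260,120:430],None,fx=2.5,fy=2.5,interpolation=cv2.INTER_CUBIC))
E
```

```text
pos [0.4718 0.3645 0.1472] t 5.4833 open 0.702 f [ 0.6  0.4 -0.1]
units [-0.004  0.027  0.204] xax [-1.0e+00 -5.0e-04  1.4e-03] zax [-0.0014 -0.0012 -1.    ]
```

View pics/t4.png

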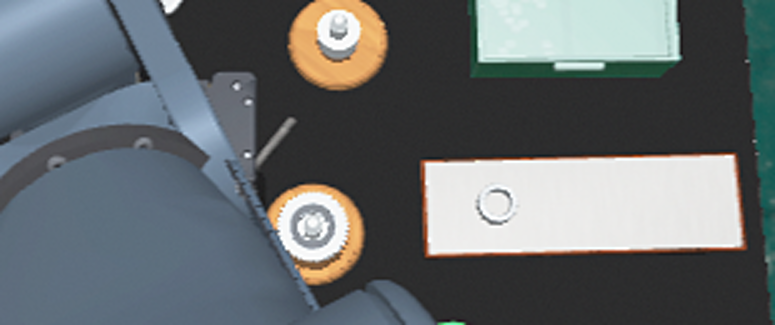

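The spacer lies flat on the plate at crop (497,203). Next, descend on the flange with the tips at about 61 mm, above the cutter top at 58 mm.

Call:
step_arm(
  steps=[
    [-0.004,0.027,0.05,0,0,0,-0.4],
    [-0.004,0.027,0.12,0,0,0,-0.4],
    [-0.004,0.027,0.17,0,0,0,-0.4],
    [-0.004,0.027,0.2,0,0,0,-0.4],
    [-0.004,0.027,0.2,0,0,0,-0.4],
    [-0.004,0.027,0.2,0,0,0,-0.4],
  ],
)

```text
time_s: 6.03
position: [0.4739, 0.3721, 0.0874]
tcp_rot: [[-1.0, 0.002, -0.001], [0.002, 1.0, -0.001], [0.001, -0.001, -1.0]]
force: [-0.1, 0.1, 0.2]
opening: 0.701
grasp_force: 0.0
```

Call:
step_arm(
  steps=[
    [0,0,0,0,0,0,1],
    [0,0,0,0,0,0,1],
    [0,0,0,0,0,0,1],
    [0,0,0,0,0,0,1],
  ],
)

```text
time_s: 6.37
position: [0.4742, 0.3735, 0.0884]
tcp_rot: [[-1.0, 0.0, 0.001], [0.0, 1.0, 0.001], [-0.001, 0.001, -1.0]]
force: [-0.3, -0.1, 0.3]
opening: 0.479
grasp_force: 0.0
```

Call:
step_arm(
  steps=[
    [0,0,0,0,0,0,1],
    [0,0,0,0,0,0,1],
    [0,0,-0.1,0,0,0,1],
    [0,0,-0.2,0,0,0,1],
    [0,0,-0.27,0,0,0,1],
    [0,0,-0.27,0,0,0,1],
    [0.01,-0.15,-0.24,0,0,0,1],
    [0.02,-0.3,-0.2,0,0,0,1],
  ],
)

```text
time_s: 7.03
position: [0.469, 0.2933, 0.1504]
tcp_rot: [[-1.0, -0.004, 0.004], [-0.004, 1.0, 0.001], [-0.004, 0.001, -1.0]]
force: [0.4, -0.9, -1.9]
opening: 0.467
grasp_force: 30.0
```

```bash
python3 d.py .46 -.05 .075
```

```text
pos [0.469  0.2933 0.1504] t 7.0333 open 0.467 f [ 0.4 -0.9 -1.9]
units [ 0.036 -1.144  0.249] xax [-1.     -0.0044 -0.0041] zax [ 0.0041  0.0014 -1.    ]
```

Call:
step_arm(
  steps=[
    [0.01,-0.2,0,0,0,0,1],
    [0.02,-0.4,0,0,0,0,1],
    [0.025,-0.6,0,0,0,0,1],
    [0.025,-0.8,0,0,0,0,1],
    [0.025,-1,0,0,0,0,1],
    [0.025,-1,0,0,0,0,1],
    [0.025,-1,0,0,0,0,1],
    [0.025,-1,0,0,0,0,1],
  ],
)

```text
time_s: 7.7
position: [0.4613, -0.013, 0.1493]
tcp_rot: [[-1.0, 0.005, 0.001], [0.005, 1.0, -0.002], [-0.001, -0.002, -1.0]]
force: [0.8, -0.2, -1.1]
opening: 0.463
grasp_force: 30.0
```

```bash
python3 d.py .46 -.05 .041
```

```text
pos [ 0.4613 -0.013   0.1493] t 7.7 open 0.463 f [ 0.8 -0.2 -1.1]
units [ 0.004 -0.123  0.361] xax [-1.0e+00  5.2e-03 -6.0e-04] zax [ 6.0e-04 -1.8e-03 -1.0e+00]
```

Call:
step_arm(
  steps=[
    [0,-0.115,0,0,0,0,1],
    [0,-0.115,0.1,0,0,0,1],
    [0,-0.115,0.2,0,0,0,1],
    [0,-0.115,0.28,0,0,0,1],
    [0,-0.115,0.32,0,0,0,1],
    [0,-0.115,0.34,0,0,0,1],
    [0,-0.115,0.34,0,0,0,1],
    [0,-0.115,0.34,0,0,0,1],
  ],
)

```text
time_s: 8.37
position: [0.4608, -0.0419, 0.0477]
tcp_rot: [[-1.0, -0.0, -0.001], [-0.0, 1.0, 0.0], [0.001, 0.0, -1.0]]
force: [0.5, 0.5, -0.1]
opening: 0.464
grasp_force: 30.0
```

```bash
python3 d.py .46 -.05 .041
```

```text
pos [ 0.4608 -0.0419  0.0477] t 8.3667 open 0.464 f [ 0.5  0.5 -0.1]
units [ 0.003 -0.027  0.022] xax [-1.e+00 -4.e-04  7.e-04] zax [-7.e-04  3.e-04 -1.e+00]
```

Call:
step_arm(
  steps=[
    [0,0,0.015,0,0,0,1],
    [0,0,0.023,0,0,0,1],
    [0,0,0.024,0,0,0,1],
    [0,0,0.024,0,0,0,1],
    [0,0,0.024,0,0,0,-0.6],
    [0,0,0.024,0,0,0,-0.6],
    [0,0,0.024,0,0,0,-0.6],
    [0,0,0.024,0,0,0,-0.6],
  ],
)

```text
time_s: 9.03
position: [0.461, -0.0423, 0.0409]
tcp_rot: [[-1.0, 0.0, 0.0], [0.0, 1.0, -0.0], [-0.0, -0.0, -1.0]]
force: [0.1, -0.1, 0.3]
opening: 0.683
grasp_force: 0.0
```

Call:
step_arm(
  steps=[
    [0,0,-0.1,0,0,0,-0.6],
    [0,0,-0.2,0,0,0,-0.6],
    [0,0,-0.3,0,0,0,-0.6],
    [0,0.2,-0.35,0,0,0,-0.6],
    [0,0.4,-0.35,0,0,0,-0.6],
    [0,0.6,-0.35,0,0,0,-0.6],
    [0,0.8,-0.35,0,0,0,-0.6],
    [0,1,-0.35,0,0,0,-0.6],
  ],
)

```text
time_s: 9.7
position: [0.4606, 0.1664, 0.1455]
tcp_rot: [[-1.0, 0.001, 0.001], [0.001, 1.0, 0.0], [-0.001, 0.0, -1.0]]
force: [1.2, 0.1, 0.0]
opening: 0.804
grasp_force: 0.0
```

```bash
python3 d.py .473 .373 .12
python3 - <<'E'
from h import *
c=cap('top');i=cv2.cvtColor(c['image'],cv2.COLOR_RGB2BGR)
cv2.imwrite('pics/t5.png',cv2.resize(i[130:260,120:430],None,fx=2.5,fy=2.5,interpolation=cv2.INTER_CUBIC))
E
```

```text
pos [0.4606 0.1664 0.1455] t 9.7 open 0.804 f [1.2 0.1 0. ]
units [-0.041  0.689  0.085] xax [-1.e+00  9.e-04 -6.e-04] zax [ 6.e-04  0.e+00 -1.e+00]
```

View pics/t5.png

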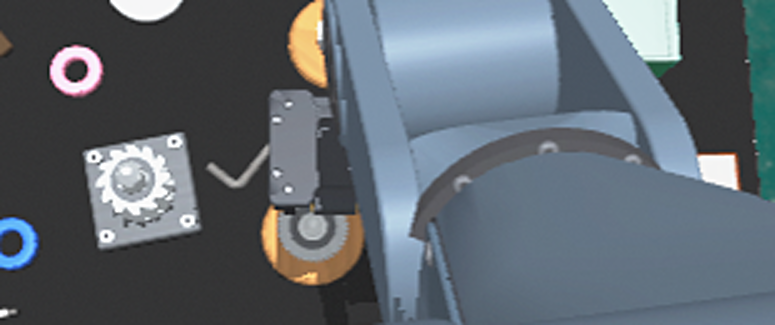

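The coarse cutter is still seated on the arbor at crop (132,180). Next, grasp it across the teeth.

Call:
step_arm(
  steps=[
    [-0.02,0.13,0.05,0,0,0,-0.6],
    [-0.03,0.26,0.05,0,0,0,-0.6],
    [-0.041,0.39,0.05,0,0,0,-0.6],
    [-0.041,0.52,0.05,0,0,0,-0.6],
    [-0.041,0.65,0.05,0,0,0,-0.6],
    [-0.041,0.689,0.05,0,0,0,-0.6],
    [-0.041,0.689,0.08,0,0,0,-0.6],
    [-0.041,0.689,0.085,0,0,0,-0.6],
  ],
)

```text
time_s: 10.42
position: [0.4719, 0.3705, 0.118]
tcp_rot: [[-1.0, -0.002, -0.003], [-0.002, 1.0, -0.002], [0.003, -0.002, -1.0]]
force: [-1.0, 0.2, 0.1]
opening: 0.803
grasp_force: 0.0
```

```bash
python3 d.py .473 .373 .061
```

```text
pos [0.4719 0.3705 0.118 ] t 10.4167 open 0.803 f [-1.   0.2  0.1]
units [-0.004  0.009  0.19 ] xax [-1.     -0.0017  0.0027] zax [-0.0027 -0.0022 -1.    ]
```

Call:
step_arm(
  steps=[
    [-0.004,0.009,0.05,0,0,0,-0.6],
    [-0.004,0.009,0.1,0,0,0,-0.6],
    [-0.004,0.009,0.15,0,0,0,-0.6],
    [-0.004,0.009,0.19,0,0,0,-0.6],
    [-0.004,0.009,0.19,0,0,0,-0.6],
    [-0.004,0.009,0.19,0,0,0,-0.6],
  ],
)

```text
time_s: 10.92
position: [0.474, 0.3723, 0.0617]
tcp_rot: [[-1.0, 0.002, -0.003], [0.002, 1.0, -0.002], [0.003, -0.002, -1.0]]
force: [-1.2, 0.2, 0.3]
opening: 0.798
grasp_force: 0.0
```

Call:
step_arm(
  steps=[
    [0,0,0,0,0,0,1],
    [0,0,0,0,0,0,1],
    [0,0,0,0,0,0,1],
    [0,0,0,0,0,0,1],
    [0,0,0,0,0,0,1],
    [0,0,-0.03,0,0,0,1],
    [0,0,-0.1,0,0,0,1],
    [0,0,-0.1,0,0,0,1],
  ],
)

```text
time_s: 11.58
position: [0.4764, 0.3754, 0.0959]
tcp_rot: [[-1.0, -0.0, 0.006], [-0.0, 1.0, 0.003], [-0.006, 0.003, -1.0]]
force: [0.2, 0.2, -0.7]
opening: 0.635
grasp_force: 30.0
```

Call:
step_arm(
  steps=[
    [0,0,-0.1,0,0,0,1],
    [0,0,-0.13,0,0,0,1],
    [-0.1,-0.12,-0.13,0,0,0,1],
    [-0.18,-0.23,-0.13,0,0,0,1],
    [-0.26,-0.34,-0.13,0,0,0,1],
    [-0.34,-0.45,-0.13,0,0,0,1],
    [-0.409,-0.543,-0.13,0,0,0,1],
    [-0.409,-0.543,-0.13,0,0,0,1],
  ],
)

```text
time_s: 12.25
position: [0.6029, 0.2053, 0.1317]
tcp_rot: [[-1.0, 0.006, 0.007], [0.006, 1.0, -0.002], [-0.007, -0.002, -1.0]]
force: [0.3, -0.2, -0.6]
opening: 0.632
grasp_force: 30.0
```

```bash
python3 d.py .599 .2125 .085
python3 - <<'E'
from h import *
c=cap('side');i=cv2.cvtColor(c['image'],cv2.COLOR_RGB2BGR)
cv2.imwrite('pics/s6.png',cv2.resize(i[110:260,160:320],None,fx=4,fy=4,interpolation=cv2.INTER_CUBIC))
E
```

```text
pos [0.6029 0.2053 0.1317] t 12.25 open 0.632 f [ 0.3 -0.2 -0.6]
units [0.014 0.024 0.155] xax [-1.      0.006  -0.0067] zax [ 0.0067 -0.0018 -1.    ]
```

View pics/s6.png

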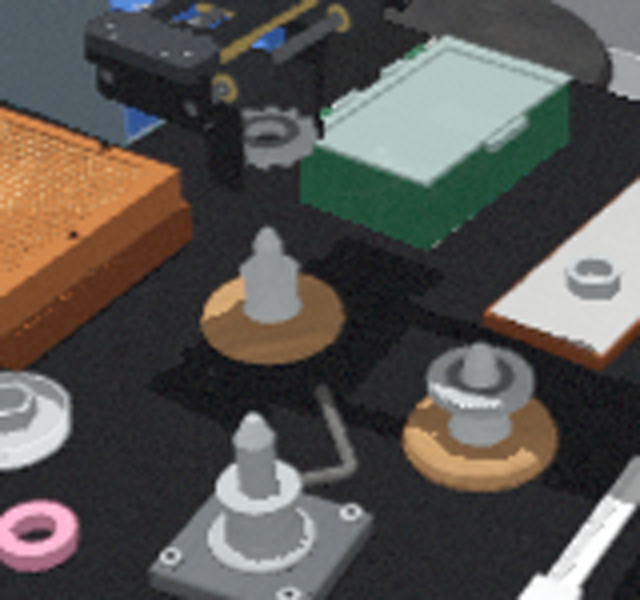

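The cutter is held level at crop (270,130), the stand below is free, and the arbor is bare. I'll centre over the spindle and stop just above it.

Call:
step_arm(
  steps=[
    [0.013,0.022,0.05,0,0,0,1],
    [0.013,0.022,0.1,0,0,0,1],
    [0.013,0.022,0.14,0,0,0,1],
    [0.013,0.022,0.14,0,0,0,1],
    [0.013,0.022,0.14,0,0,0,1],
    [0.013,0.022,0.14,0,0,0,1],
  ],
)

```text
time_s: 12.8
position: [0.5933, 0.2184, 0.0899]
tcp_rot: [[-1.0, -0.001, 0.001], [-0.001, 1.0, 0.0], [-0.001, 0.0, -1.0]]
force: [0.1, 1.2, -1.7]
opening: 0.629
grasp_force: 30.0
```

```bash
python3 d.py .599 .2125 .051
python3 - <<'E'
from h import *
c=cap('side');i=cv2.cvtColor(c['image'],cv2.COLOR_RGB2BGR)
cv2.imwrite('pics/s7.png',cv2.resize(i[135:220,190:275],None,fx=7,fy=7,interpolation=cv2.INTER_CUBIC))
z=read_state()['position'][2]-.002
for p in ((.599,.2125,.066),(.599,.2125,z)): u,v=proj(c,p);print((u-190)*7,(v-135)*7)
E
```

```text
pos [0.5933 0.2184 0.0899] t 12.8 open 0.629 f [ 0.1  1.2 -1.7]
units [-0.019 -0.02   0.13 ] xax [-1.e+00 -6.e-04 -6.e-04] zax [ 6.e-04  2.e-04 -1.e+00]
253.69913637207762 227.45428766932588
249.53407483232414 169.1950533151726
```

View pics/s7.png

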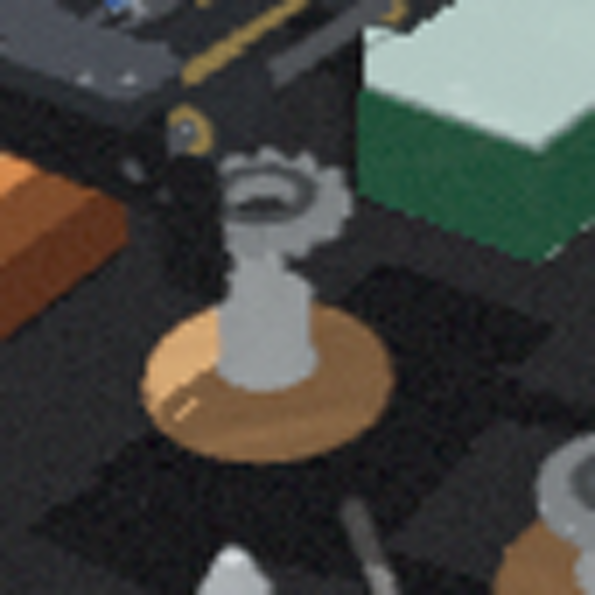

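Call:
step_arm(
  steps=[
    [-0.02,-0.02,0,0,0,0,1],
    [-0.02,-0.02,0,0,0,0,1],
    [-0.02,-0.02,0,0,0,0,1],
    [-0.02,-0.02,0,0,0,0,1],
    [-0.02,-0.02,0,0,0,0,1],
  ],
)

```text
time_s: 13.27
position: [0.5992, 0.2117, 0.0898]
tcp_rot: [[-1.0, 0.0, 0.0], [0.0, 1.0, 0.0], [-0.0, 0.0, -1.0]]
force: [-0.2, -0.1, -0.4]
opening: 0.633
grasp_force: 30.0
```

```bash
python3 d.py .599 .2125 .051
```

```text
pos [0.5992 0.2117 0.0898] t 13.2667 open 0.633 f [-0.2 -0.1 -0.4]
units [0.001 0.003 0.129] xax [-1.e+00  3.e-04 -1.e-04] zax [ 1.e-04  1.e-04 -1.e+00]
```

Call:
step_arm(
  steps=[
    [0,0,0.03,0,0,0,1],
    [0,0,0.06,0,0,0,1],
    [0,0,0.09,0,0,0,1],
    [0,0,0.11,0,0,0,1],
    [0,0,0.11,0,0,0,1],
    [0,0,0.11,0,0,0,1],
  ],
)

```text
time_s: 13.77
position: [0.5988, 0.2118, 0.0556]
tcp_rot: [[-1.0, 0.0, -0.002], [0.0, 1.0, -0.0], [0.002, -0.0, -1.0]]
force: [0.4, -0.2, -0.4]
opening: 0.638
grasp_force: 30.0
```

No contact so far, so the cutter is over the spindle. Seat it and release.

Call:
step_arm(
  steps=[
    [0,0,0.012,0,0,0,1],
    [0,0,0.017,0,0,0,1],
    [0,0,0.018,0,0,0,1],
    [0,0,0.018,0,0,0,1],
  ],
)

```text
time_s: 14.1
position: [0.5989, 0.2119, 0.0515]
tcp_rot: [[-1.0, 0.0, -0.0], [0.0, 1.0, -0.0], [0.0, -0.0, -1.0]]
force: [-1.0, 0.4, 1.4]
opening: 0.632
grasp_force: 30.0
```

Call:
step_arm(
  steps=[
    [0,0,0,0,0,0,-0.6],
    [0,0,0,0,0,0,-0.6],
    [0,0,0,0,0,0,-0.6],
    [0,0,0,0,0,0,-0.6],
    [0,0,-0.1,0,0,0,-0.6],
    [0,0,-0.2,0,0,0,-0.6],
    [0,0,-0.25,0,0,0,-0.6],
    [0,0,-0.25,0,0,0,-0.6],
  ],
)

```text
time_s: 14.77
position: [0.602, 0.2124, 0.1303]
tcp_rot: [[-1.0, -0.0, 0.008], [-0.0, 1.0, 0.001], [-0.008, 0.001, -1.0]]
force: [0.0, 0.9, 0.7]
opening: 0.798
grasp_force: 0.0
```

```bash
python3 d.py .4375 .2345 .12;  python3 - <<'E'
from h import *
c=cap('side');i=cv2.cvtColor(c['image'],cv2.COLOR_RGB2BGR)
cv2.imwrite('pics/s8.png',cv2.resize(i[135:265,190:320],None,fx=4.6,fy=4.6,interpolation=cv2.INTER_CUBIC))
E
```

```text
pos [0.602  0.2124 0.1303] t 14.7667 open 0.798 f [0.  0.9 0.7]
units [0.549 0.074 0.03 ] xax [-1.0e+00 -1.0e-04 -8.4e-03] zax [ 0.0084  0.0014 -1.    ]
```

View pics/s8.png

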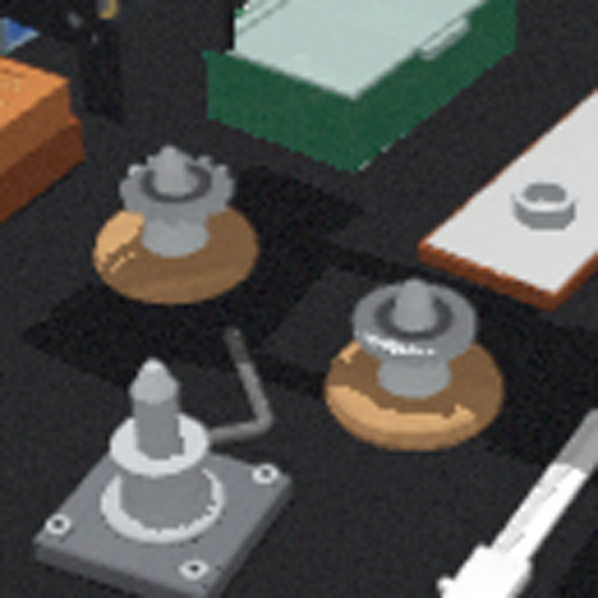

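The coarse cutter sits level on the stand at crop (175,190), with the spindle showing through. Now the fine cutter.

Call:
step_arm(
  steps=[
    [0.13,0.02,0,0,0,0,-0.6],
    [0.26,0.04,0,0,0,0,-0.6],
    [0.39,0.06,0.02,0,0,0,-0.6],
    [0.5,0.07,0.03,0,0,0,-0.6],
    [0.545,0.074,0.03,0,0,0,-0.6],
    [0.545,0.074,0.03,0,0,0,-0.6],
    [0.545,0.074,0.03,0,0,0,-0.6],
    [0.545,0.074,0.03,0,0,0,-0.6],
  ],
)

```text
time_s: 15.48
position: [0.4375, 0.2342, 0.1169]
tcp_rot: [[-1.0, 0.0, 0.002], [0.0, 1.0, 0.0], [-0.002, 0.0, -1.0]]
force: [-0.7, 0.3, -0.5]
opening: 0.802
grasp_force: 0.0
```

```bash
python3 d.py .4375 .2345 .05
```

```text
pos [0.4375 0.2342 0.1169] t 15.4833 open 0.802 f [-0.7  0.3 -0.5]
units [0.    0.001 0.223] xax [-1.0e+00  3.0e-04 -1.9e-03] zax [ 1.9e-03  4.0e-04 -1.0e+00]
```

Call:
step_arm(
  steps=[
    [0,0,0.08,0,0,0,-0.6],
    [0,0,0.15,0,0,0,-0.6],
    [0,0,0.2,0,0,0,-0.6],
    [0,0,0.222,0,0,0,-0.6],
    [0,0,0.222,0,0,0,-0.6],
    [0,0,0.222,0,0,0,-0.6],
  ],
)

```text
time_s: 15.98
position: [0.4369, 0.234, 0.0504]
tcp_rot: [[-1.0, 0.001, 0.001], [0.001, 1.0, 0.0], [-0.001, 0.0, -1.0]]
force: [0.3, 0.2, -0.2]
opening: 0.799
grasp_force: 0.0
```

Call:
step_arm(
  steps=[
    [0,0,0,0,0,0,1],
    [0,0,0,0,0,0,1],
    [0,0,0,0,0,0,1],
    [0,0,0,0,0,0,1],
    [0,0,0,0,0,0,1],
    [0,0,0,0,0,0,1],
  ],
)

```text
time_s: 16.48
position: [0.4364, 0.2343, 0.0514]
tcp_rot: [[-1.0, -0.0, 0.002], [-0.0, 1.0, 0.0], [-0.002, 0.0, -1.0]]
force: [0.0, 0.1, 5.7]
opening: 0.633
grasp_force: 30.0
```

Call:
step_arm(
  steps=[
    [0,0,-0.08,0,0,0,1],
    [0,0,-0.18,0,0,0,1],
    [0,0,-0.26,0,0,0,1],
    [-0.03,0.13,-0.26,0,0,0,1],
    [-0.07,0.26,-0.26,0,0,0,1],
    [-0.1,0.38,-0.26,0,0,0,1],
    [-0.122,0.462,-0.26,0,0,0,1],
    [-0.122,0.462,-0.26,0,0,0,1],
  ],
)

```text
time_s: 17.15
position: [0.4741, 0.3778, 0.1289]
tcp_rot: [[-1.0, -0.003, 0.005], [-0.003, 1.0, 0.004], [-0.005, 0.004, -1.0]]
force: [0.8, -0.1, -1.2]
opening: 0.631
grasp_force: 30.0
```

Call:
step_arm(
  steps=[
    [0,0,0,0,0,0,1],
    [0,0,0,0,0,0,1],
    [0,0,0,0,0,0,1],
  ],
)

```text
time_s: 17.4
position: [0.4712, 0.3712, 0.128]
tcp_rot: [[-1.0, 0.001, -0.002], [0.001, 1.0, -0.002], [0.002, -0.002, -1.0]]
force: [-0.0, -0.2, -0.5]
opening: 0.628
grasp_force: 30.0
```

```bash
python3 d.py .473 .373 .103
```

```text
pos [0.4712 0.3712 0.128 ] t 17.4 open 0.628 f [-0.  -0.2 -0.5]
units [-0.006  0.006  0.083] xax [-1.0e+00  8.0e-04  2.5e-03] zax [-0.0025 -0.0016 -1.    ]
```

Call:
step_arm(
  steps=[
    [-0.003,0.003,0,0,0,0,1],
    [-0.003,0.003,0.03,0,0,0,1],
    [-0.003,0.003,0.06,0,0,0,1],
    [-0.003,0.003,0.09,0,0,0,1],
    [-0.003,0.003,0.12,0,0,0,1],
    [-0.003,0.003,0.12,0,0,0,1],
    [-0.003,0.003,0.12,0,0,0,1],
  ],
)

```text
time_s: 17.98
position: [0.4726, 0.3731, 0.0913]
tcp_rot: [[-1.0, 0.0, -0.002], [0.0, 1.0, -0.001], [0.002, -0.001, -1.0]]
force: [-0.1, 1.1, -1.0]
opening: 0.634
grasp_force: 30.0
```

Over the cone with no resistance. Down to the shoulder.

Call:
step_arm(
  steps=[
    [0,0,0.02,0,0,0,1],
    [0,0,0.04,0,0,0,1],
    [0,0,0.06,0,0,0,1],
    [0,0,0.08,0,0,0,1],
    [0,0,0.087,0,0,0,1],
    [0,0,0.09,0,0,0,1],
    [0,0,0.09,0,0,0,1],
    [0,0,0.09,0,0,0,1],
  ],
)

```text
time_s: 18.65
position: [0.4734, 0.3736, 0.0657]
tcp_rot: [[-1.0, 0.0, 0.0], [0.0, 1.0, 0.0], [-0.0, 0.0, -1.0]]
force: [1.2, -0.2, -1.5]
opening: 0.625
grasp_force: 30.0
```

Call:
step_arm(
  steps=[
    [0,0,0.004,0,0,0,1],
    [0,0,0.008,0,0,0,1],
    [0,0,0.008,0,0,0,1],
    [0,0,0.008,0,0,0,1],
  ],
)

```text
time_s: 18.98
position: [0.4735, 0.3737, 0.0635]
tcp_rot: [[-1.0, 0.0, 0.001], [0.0, 1.0, 0.0], [-0.001, 0.0, -1.0]]
force: [0.5, -0.5, -0.5]
opening: 0.627
grasp_force: 30.0
```

Call:
step_arm(
  steps=[
    [0,0,0,0,0,0,-0.6],
    [0,0,0,0,0,0,-0.6],
    [0,0,0,0,0,0,-0.6],
    [0,0,0,0,0,0,-0.6],
    [0,0,-0.1,0,0,0,-0.6],
    [0,0,-0.2,0,0,0,-0.6],
    [0,0,-0.29,0,0,0,-0.6],
    [0,0,-0.29,0,0,0,-0.6],
  ],
)

```text
time_s: 19.65
position: [0.4763, 0.3754, 0.1557]
tcp_rot: [[-1.0, -0.0, 0.01], [-0.0, 1.0, 0.005], [-0.01, 0.005, -1.0]]
force: [0.4, 0.2, 0.2]
opening: 0.798
grasp_force: 0.0
```

Call:
step_arm(
  steps=[
    [0.005,-0.13,0,0,0,0,-0.6],
    [0.01,-0.26,0,0,0,0,-0.6],
    [0.015,-0.39,0,0,0,0,-0.6],
    [0.02,-0.52,0,0,0,0,-0.6],
    [0.03,-0.65,0,0,0,0,-0.6],
    [0.04,-0.78,0,0,0,0,-0.6],
    [0.042,-0.9,0,0,0,0,-0.6],
    [0.042,-1,0,0,0,0,-0.6],
  ],
)

```text
time_s: 20.32
position: [0.4597, 0.0714, 0.15]
tcp_rot: [[-1.0, 0.001, -0.001], [0.001, 1.0, -0.0], [0.001, -0.0, -1.0]]
force: [0.3, 0.1, 0.2]
opening: 0.799
grasp_force: 0.0
```

```bash
python3 d.py .461 -.0423 .12;  python3 - <<'E'
from h import *
c=cap('side');i=cv2.cvtColor(c['image'],cv2.COLOR_RGB2BGR)
cv2.imwrite('pics/s9.png',cv2.resize(i[130:270,190:380],None,fx=4.1,fy=4.1,interpolation=cv2.INTER_CUBIC))
E
```

```text
pos [0.4597 0.0714 0.15  ] t 20.3167 open 0.799 f [0.3 0.1 0.2]
units [-0.005 -0.379  0.1  ] xax [-1.e+00  8.e-04  9.e-04] zax [-9.e-04 -2.e-04 -1.e+00]
```

View pics/s9.png

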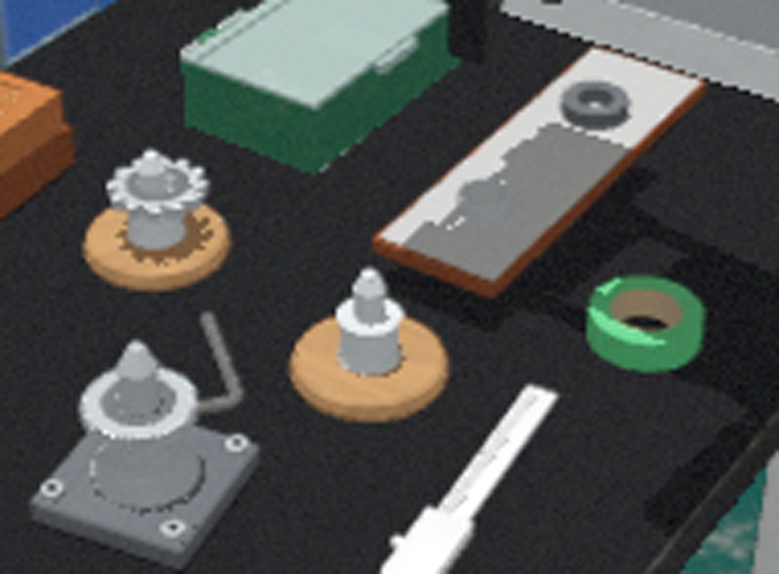

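The fine cutter is level on the shoulder at crop (138,400), its old stand is empty, and the flange (595,105) and spacer (482,198) are on the plate. Next, fetch the flange.

Call:
step_arm(
  steps=[
    [-0.005,-0.13,0,0,0,0,-0.6],
    [-0.005,-0.26,0,0,0,0,-0.6],
    [-0.005,-0.379,0,0,0,0,-0.6],
    [-0.005,-0.379,0.1,0,0,0,-0.6],
    [-0.005,-0.379,0.2,0,0,0,-0.6],
    [-0.005,-0.379,0.28,0,0,0,-0.6],
    [-0.005,-0.379,0.28,0,0,0,-0.6],
    [-0.005,-0.379,0.28,0,0,0,-0.6],
  ],
)

```text
time_s: 21.03
position: [0.4611, -0.0398, 0.0653]
tcp_rot: [[-1.0, 0.0, -0.003], [0.0, 1.0, 0.001], [0.003, 0.001, -1.0]]
force: [0.4, -0.4, 0.7]
opening: 0.804
grasp_force: 0.0
```

```bash
python3 d.py .461 -.0423 .039
```

```text
pos [ 0.4611 -0.0398  0.0653] t 21.0333 open 0.804 f [ 0.4 -0.4  0.7]
units [ 0.    -0.008  0.088] xax [-1.0e+00  2.0e-04  3.5e-03] zax [-0.0035  0.0012 -1.    ]
```

Call:
step_arm(
  steps=[
    [0,-0.008,0.04,0,0,0,-0.6],
    [0,-0.008,0.07,0,0,0,-0.6],
    [0,-0.008,0.085,0,0,0,-0.6],
    [0,-0.008,0.085,0,0,0,-0.6],
    [0,-0.008,0.085,0,0,0,1],
    [0,-0.008,0.085,0,0,0,1],
    [0,-0.008,0.085,0,0,0,1],
    [0,-0.008,0.085,0,0,0,1],
  ],
)

```text
time_s: 21.7
position: [0.4623, -0.0426, 0.0412]
tcp_rot: [[-1.0, -0.0, 0.001], [-0.0, 1.0, -0.0], [-0.001, -0.0, -1.0]]
force: [0.5, -0.3, 0.3]
opening: 0.582
grasp_force: 0.0
```

Call:
step_arm(
  steps=[
    [0,0,0,0,0,0,1],
    [0,0,0,0,0,0,1],
    [0,0,0,0,0,0,1],
    [0,0,0,0,0,0,1],
  ],
)

```text
time_s: 22.03
position: [0.4622, -0.0426, 0.0409]
tcp_rot: [[-1.0, 0.0, 0.0], [0.0, 1.0, -0.0], [-0.0, -0.0, -1.0]]
force: [-0.5, 1.5, 3.5]
opening: 0.461
grasp_force: 30.0
```

Call:
step_arm(
  steps=[
    [0,0,-0.1,0,0,0,1],
    [0,0,-0.2,0,0,0,1],
    [0,0,-0.3,0,0,0,1],
    [0,0.05,-0.38,0,0,0,1],
    [0,0.18,-0.4,0,0,0,1],
    [0,0.31,-0.4,0,0,0,1],
    [0,0.44,-0.4,0,0,0,1],
    [0,0.5,-0.4,0,0,0,1],
  ],
)

```text
time_s: 22.7
position: [0.4611, 0.1107, 0.1609]
tcp_rot: [[-1.0, -0.002, -0.0], [-0.002, 1.0, 0.001], [0.0, 0.001, -1.0]]
force: [-0.1, -0.3, -1.5]
opening: 0.462
grasp_force: 30.0
```

```bash
python3 d.py .475 .3732 .15
```

```text
pos [0.4611 0.1107 0.1609] t 22.7 open 0.462 f [-0.1 -0.3 -1.5]
units [-0.048  0.875  0.037] xax [-1.0e+00 -1.7e-03  4.0e-04] zax [-4.0e-04  1.1e-03 -1.0e+00]
```

Call:
step_arm(
  steps=[
    [-0.01,0.13,0,0,0,0,1],
    [-0.02,0.26,0,0,0,0,1],
    [-0.03,0.39,0,0,0,0,1],
    [-0.04,0.52,0,0,0,0,1],
    [-0.045,0.65,0,0,0,0,1],
    [-0.045,0.77,0,0,0,0,1],
    [-0.045,0.87,0,0,0,0,1],
    [-0.045,0.87,0,0,0,0,1],
  ],
)

```text
time_s: 23.37
position: [0.4754, 0.374, 0.1605]
tcp_rot: [[-1.0, -0.005, 0.002], [-0.005, 1.0, 0.004], [-0.002, 0.004, -1.0]]
force: [-0.7, -0.7, -1.0]
opening: 0.466
grasp_force: 30.0
```

Call:
step_arm(
  steps=[
    [0,0,0,0,0,0,1],
    [0,0,0,0,0,0,1],
    [0,0,0,0,0,0,1],
    [0,0,0,0,0,0,1],
  ],
)

```text
time_s: 23.7
position: [0.4756, 0.3669, 0.1605]
tcp_rot: [[-1.0, 0.002, -0.001], [0.002, 1.0, -0.001], [0.001, -0.001, -1.0]]
force: [0.3, -0.8, -0.6]
opening: 0.461
grasp_force: 30.0
```

```bash
python3 d.py .475 .3732 .1
```

```text
pos [0.4756 0.3669 0.1605] t 23.7 open 0.461 f [ 0.3 -0.8 -0.6]
units [0.002 0.021 0.202] xax [-1.      0.0019  0.001 ] zax [-1.e-03 -8.e-04 -1.e+00]
```

Call:
step_arm(
  steps=[
    [0,0.018,0.05,0,0,0,1],
    [0,0.018,0.1,0,0,0,1],
    [0,0.018,0.1,0,0,0,1],
    [0,0.018,0.1,0,0,0,1],
    [0,0.018,0.1,0,0,0,1],
    [0,0.018,0.1,0,0,0,1],
  ],
)

```text
time_s: 24.2
position: [0.4763, 0.3737, 0.1317]
tcp_rot: [[-1.0, 0.001, 0.001], [0.001, 1.0, 0.001], [-0.001, 0.001, -1.0]]
force: [-0.3, 0.4, -1.7]
opening: 0.46
grasp_force: 30.0
```

```bash
python3 d.py .475 .3732 .1
```

```text
pos [0.4763 0.3737 0.1317] t 24.2 open 0.46 f [-0.3  0.4 -1.7]
units [ 0.004 -0.002  0.106] xax [-1.0e+00  8.0e-04 -1.4e-03] zax [ 1.4e-03  7.0e-04 -1.0e+00]
```

Call:
step_arm(
  steps=[
    [0.004,-0.002,0.02,0,0,0,1],
    [0.004,-0.002,0.04,0,0,0,1],
    [0.004,-0.002,0.06,0,0,0,1],
    [0.004,-0.002,0.08,0,0,0,1],
    [0.004,-0.002,0.1,0,0,0,1],
    [0.004,-0.002,0.11,0,0,0,1],
    [0.004,-0.002,0.11,0,0,0,1],
    [0.004,-0.002,0.11,0,0,0,1],
  ],
)

```text
time_s: 24.87
position: [0.4743, 0.3732, 0.0973]
tcp_rot: [[-1.0, 0.0, -0.001], [0.0, 1.0, -0.0], [0.001, -0.0, -1.0]]
force: [0.1, 0.1, -1.6]
opening: 0.463
grasp_force: 30.0
```

Call:
step_arm(
  steps=[
    [0,0,0.012,0,0,0,1],
    [0,0,0.022,0,0,0,1],
    [0,0,0.03,0,0,0,1],
    [0,0,0.03,0,0,0,1],
    [0,0,0.03,0,0,0,1],
    [0,0,0.03,0,0,0,1],
  ],
)

```text
time_s: 25.37
position: [0.4744, 0.3733, 0.089]
tcp_rot: [[-1.0, 0.0, 0.0], [0.0, 1.0, 0.0], [-0.0, 0.0, -1.0]]
force: [-0.0, -0.4, 3.0]
opening: 0.462
grasp_force: 30.0
```

Contact at the expected height. I'll release and fetch the spacer.

Call:
step_arm(
  steps=[
    [0,0,0,0,0,0,-0.4],
    [0,0,0,0,0,0,-0.4],
    [0,0,0,0,0,0,-0.4],
    [0,0,0,0,0,0,-0.4],
    [0,0,-0.1,0,0,0,-0.4],
    [0,0,-0.2,0,0,0,-0.4],
    [0,0,-0.2,0,0,0,-0.4],
    [0,0,-0.2,0,0,0,-0.4],
  ],
)

```text
time_s: 26.03
position: [0.4756, 0.3739, 0.1505]
tcp_rot: [[-1.0, -0.0, 0.004], [0.0, 1.0, 0.002], [-0.004, 0.002, -1.0]]
force: [-0.9, -0.5, -0.5]
opening: 0.698
grasp_force: 0.0
```

Call:
step_arm(
  steps=[
    [0.01,-0.13,0,0,0,0,-0.4],
    [0.02,-0.26,0,0,0,0,-0.4],
    [0.03,-0.39,0,0,0,0,-0.4],
    [0.04,-0.52,0,0,0,0,-0.4],
    [0.046,-0.65,0,0,0,0,-0.4],
    [0.046,-0.78,0,0,0,0,-0.4],
    [0.046,-0.9,0,0,0,0,-0.4],
    [0.046,-0.965,0,0,0,0,-0.4],
  ],
)

```text
time_s: 26.7
position: [0.4594, 0.0807, 0.1476]
tcp_rot: [[-1.0, 0.002, -0.003], [0.002, 1.0, -0.001], [0.003, -0.001, -1.0]]
force: [0.2, 0.1, 0.4]
opening: 0.703
grasp_force: 0.0
```

```bash
python3 d.py .4606 .0851 .04
python3 - <<'E'
from h import *
c=cap('side');i=cv2.cvtColor(c['image'],cv2.COLOR_RGB2BGR)
cv2.imwrite('pics/s10.png',cv2.resize(i[170:280,180:300],None,fx=5,fy=5,interpolation=cv2.INTER_CUBIC))
E
```

```text
pos [0.4594 0.0807 0.1476] t 26.7 open 0.703 f [0.2 0.1 0.4]
units [-0.005  0.015  0.359] xax [-1.      0.0024  0.0029] zax [-2.9e-03 -6.0e-04 -1.0e+00]
```

View pics/s10.png

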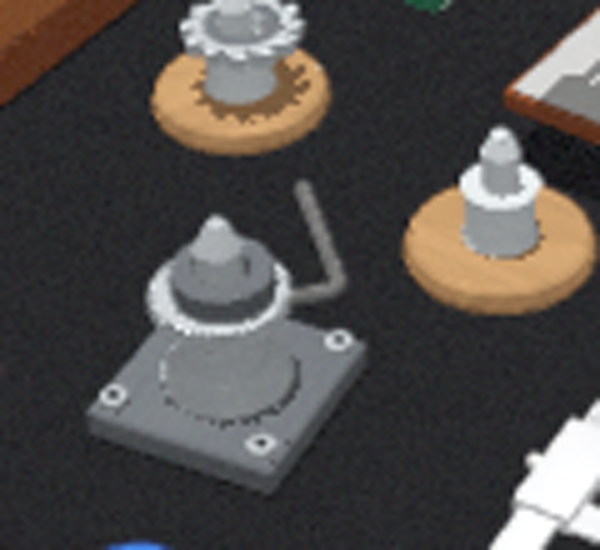

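The flange sits level on the fine cutter at crop (222,275). Now the spacer.

Call:
step_arm(
  steps=[
    [-0.005,0.012,0.1,0,0,0,-0.4],
    [-0.005,0.012,0.2,0,0,0,-0.4],
    [-0.005,0.012,0.3,0,0,0,-0.4],
    [-0.005,0.012,0.34,0,0,0,-0.4],
    [-0.005,0.012,0.357,0,0,0,-0.4],
    [-0.005,0.012,0.357,0,0,0,-0.4],
    [-0.005,0.012,0.357,0,0,0,-0.4],
    [-0.005,0.012,0.357,0,0,0,-0.4],
  ],
)

```text
time_s: 27.42
position: [0.4625, 0.0875, 0.0422]
tcp_rot: [[-1.0, -0.0, 0.001], [-0.0, 1.0, -0.0], [-0.001, -0.0, -1.0]]
force: [-0.0, -1.2, -0.2]
opening: 0.703
grasp_force: 0.0
```

```bash
python3 d.py .4606 .0851 .04
```

```text
pos [0.4625 0.0875 0.0422] t 27.4167 open 0.703 f [-0.  -1.2 -0.2]
units [ 0.006 -0.008  0.007] xax [-1.0e+00 -2.0e-04 -1.3e-03] zax [ 1.3e-03 -1.0e-04 -1.0e+00]
```

Call:
step_arm(
  steps=[
    [0.006,-0.008,0.008,0,0,0,-0.4],
    [0.006,-0.008,0.008,0,0,0,-0.4],
    [0.006,-0.008,0.008,0,0,0,1],
    [0.006,-0.008,0.008,0,0,0,1],
    [0.006,-0.008,0.008,0,0,0,1],
    [0.006,-0.008,0.008,0,0,0,1],
    [0.006,-0.008,0.008,0,0,0,1],
    [0.006,-0.008,0.008,0,0,0,1],
  ],
)

```text
time_s: 28.08
position: [0.4603, 0.085, 0.0393]
tcp_rot: [[-1.0, 0.0, 0.0], [0.0, 1.0, -0.0], [-0.0, -0.0, -1.0]]
force: [-0.0, -0.1, 1.1]
opening: 0.349
grasp_force: 30.0
```

Call:
step_arm(
  steps=[
    [0,0,0,0,0,0,1],
    [0,0,0,0,0,0,1],
    [0,0,0,0,0,0,1],
  ],
)

```text
time_s: 28.33
position: [0.4604, 0.0849, 0.0393]
tcp_rot: [[-1.0, 0.0, 0.0], [0.0, 1.0, -0.0], [-0.0, -0.0, -1.0]]
force: [-0.3, 0.4, 0.9]
opening: 0.353
grasp_force: 30.0
```

Call:
step_arm(
  steps=[
    [0,0,-0.1,0,0,0,1],
    [0,0,-0.2,0,0,0,1],
    [0,0,-0.3,0,0,0,1],
    [0,0.1,-0.38,0,0,0,1],
    [-0.01,0.23,-0.4,0,0,0,1],
    [-0.02,0.36,-0.4,0,0,0,1],
    [-0.03,0.49,-0.4,0,0,0,1],
    [-0.04,0.6,-0.4,0,0,0,1],
  ],
)

```text
time_s: 29.0
position: [0.472, 0.2673, 0.1596]
tcp_rot: [[-1.0, -0.0, 0.001], [-0.0, 1.0, 0.001], [-0.001, 0.001, -1.0]]
force: [1.7, 0.1, 0.4]
opening: 0.349
grasp_force: 30.0
```

```bash
python3 d.py .474 .373 .16
```

```text
pos [0.472  0.2673 0.1596] t 29.0 open 0.349 f [1.7 0.1 0.4]
units [-0.007  0.352 -0.001] xax [-1.e+00 -4.e-04 -6.e-04] zax [ 6.e-04  5.e-04 -1.e+00]
```

Call:
step_arm(
  steps=[
    [-0.005,0.13,0,0,0,0,1],
    [-0.005,0.26,0,0,0,0,1],
    [-0.005,0.34,0,0,0,0,1],
    [-0.005,0.355,0.03,0,0,0,1],
    [-0.005,0.355,0.06,0,0,0,1],
    [-0.005,0.355,0.06,0,0,0,1],
    [-0.005,0.355,0.06,0,0,0,1],
    [-0.005,0.355,0.06,0,0,0,1],
  ],
)

```text
time_s: 29.67
position: [0.4737, 0.3698, 0.1408]
tcp_rot: [[-1.0, 0.002, -0.002], [0.002, 1.0, -0.001], [0.002, -0.001, -1.0]]
force: [-0.1, -0.5, -0.3]
opening: 0.348
grasp_force: 30.0
```

```bash
python3 d.py .474 .3732 .11
```

```text
pos [0.4737 0.3698 0.1408] t 29.6667 open 0.348 f [-0.1 -0.5 -0.3]
units [-0.001  0.012  0.103] xax [-1.      0.0019  0.0015] zax [-0.0015 -0.0011 -1.    ]
```

Call:
step_arm(
  steps=[
    [0,0.009,0,0,0,0,1],
    [0,0.009,0.02,0,0,0,1],
    [0,0.009,0.04,0,0,0,1],
    [0,0.009,0.06,0,0,0,1],
    [0,0.009,0.08,0,0,0,1],
    [0,0.009,0.1,0,0,0,1],
    [0,0.009,0.1,0,0,0,1],
    [0,0.009,0.1,0,0,0,1],
  ],
)

```text
time_s: 30.33
position: [0.4734, 0.374, 0.1105]
tcp_rot: [[-1.0, 0.0, -0.001], [0.0, 1.0, -0.001], [0.001, -0.001, -1.0]]
force: [-0.5, 0.5, -0.4]
opening: 0.351
grasp_force: 30.0
```

```bash
python3 d.py .474 .3732 .0993
```

```text
pos [0.4734 0.374  0.1105] t 30.3333 open 0.351 f [-0.5  0.5 -0.4]
units [-0.002 -0.003  0.037] xax [-1.      0.      0.0013] zax [-1.3e-03 -7.0e-04 -1.0e+00]
```

Call:
step_arm(
  steps=[
    [-0.001,-0.002,0.015,0,0,0,1],
    [-0.001,-0.002,0.03,0,0,0,1],
    [-0.001,-0.002,0.039,0,0,0,1],
    [-0.001,-0.002,0.039,0,0,0,1],
    [-0.001,-0.002,0.039,0,0,0,1],
    [-0.001,-0.002,0.039,0,0,0,1],
  ],
)

```text
time_s: 30.83
position: [0.4741, 0.3736, 0.0994]
tcp_rot: [[-1.0, 0.0, -0.0], [0.0, 1.0, -0.0], [0.0, -0.0, -1.0]]
force: [0.2, -0.3, -0.2]
opening: 0.351
grasp_force: 30.0
```

At the seating height. Release, retreat and look.

Call:
step_arm(
  steps=[
    [0,0,0,0,0,0,-0.3],
    [0,0,0,0,0,0,-0.3],
    [0,0,0,0,0,0,-0.3],
    [0,0,0,0,0,0,-0.3],
    [0,0,-0.1,0,0,0,-0.3],
    [0,0,-0.2,0,0,0,-0.3],
    [0,0,-0.3,0,0,0,-0.3],
    [0,0,-0.4,0,0,0,-0.3],
  ],
)

```text
time_s: 31.5
position: [0.4738, 0.3734, 0.2206]
tcp_rot: [[-1.0, 0.0, -0.001], [0.0, 1.0, -0.0], [0.001, -0.0, -1.0]]
force: [0.1, -0.4, -0.3]
opening: 0.646
grasp_force: 0.0
```

Call:
step_arm(
  steps=[
    [0,-0.1,0,0,0,0,-0.3],
    [0,-0.2,0,0,0,0,-0.3],
    [0,-0.3,0,0,0,0,-0.3],
    [0,-0.3,0,0,0,0,-0.3],
    [0,-0.3,0,0,0,0,-0.3],
    [0,-0.3,0,0,0,0,-0.3],
    [0,-0.3,0,0,0,0,-0.3],
  ],
)

```text
time_s: 32.08
position: [0.4743, 0.2844, 0.2196]
tcp_rot: [[-1.0, -0.001, 0.0], [-0.001, 1.0, 0.001], [-0.0, 0.001, -1.0]]
force: [0.0, 0.5, 0.1]
opening: 0.645
grasp_force: 0.0
```

Run:
```python
from h import *
c=cap('side');i=cv2.cvtColor(c['image'],cv2.COLOR_RGB2BGR)
cv2.imwrite('pics/s11.png',cv2.resize(i[165:305,180:330],None,fx=4.2,fy=4.2,interpolation=cv2.INTER_CUBIC))
```

```text
(no output)
```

View pics/s11.png

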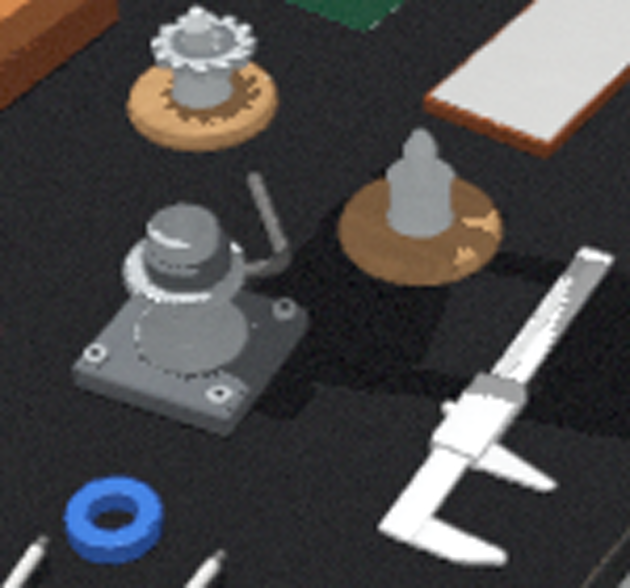

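The full stack (fine cutter, flange, spacer) is on the arbor at crop (183,240). The coarse cutter is on its stand at (203,40), and the caliper and hex key haven't moved. Handing in.

```bash
python3 -c "
from rig import *
print(hand_in())"
```

```text
the job is handed in; nothing more can be done
None
```

The cutter change is done and handed in at about 32 s: fine cutter, flange and spacer are on the arbor, the coarse cutter is on the formerly empty stand, and the caliper and hex key were not touched; hand-in returned no verdict.

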